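# Load a half prism into the curing pot and set the timer

### The arm

A 6-joint arm with a two-finger parallel gripper is mounted at the origin on a cart in front of the work surface, level with it; the furniture and walls round the work are solid. World frame = base frame: x ahead of the robot, y to its left, z up, the work surface at z = 0. Lengths are in m, angles in rad, forces in N, time in s.
With the tool pointing down it reaches from about 0.25 to 0.725 m from the base axis. Payload 4 kg.
Tool frame: the origin (TCP) lies at the very end of the fingers, on their centre line; the grasp point (between the pads) lies 19 mm behind it; z points along the fingers, y is the direction in which the jaws open and shut (so a half turn about z gives the same grasp; the last joint's range is limited). The gripper opens to 85 mm and grips with 20 to 120 N. Pads are 22 mm wide; open, the fingers measure 114 mm over their backs; the gripper's body (76 mm by 85 mm) begins 54 mm behind the grasp point. The pads swing forward as they close: fully open they stand 13 mm farther back than shut.
Start: joints at [-1.151, 0.241, 0.005, 1.335, 0, 1.571], TCP at [0.204, -0.457, 0.231] pointing down, gripper open.
Joint ranges: [-2.72, 2.72], [-1.05, 1.87], [-1.09, 1.28], [-1.99, 2.15], [-1.42, 1.44], [-3.14, 3.14]. Speed limits (rad/s): [2.79, 2.79, 3.14, 3.14, 3.14, 3.14].

### API

Orientations are given as a unit quaternion [w, x, y, z].
In Python, from rig import manip gives the robot as it stands. The module is installed in compiled form; this text tells all that it offers.
- The arm moves only by the tool arm_command, never from a script. Its argument "rows" is a list of rows, each a list of 4 numbers: the shift along the tool's x, y, z in m, then the turn about the tool's z in degrees. In form: [[dx, dy, dz, yaw], ...]. A call has 1 to 20 rows; each row shifts and turns the commanded pose from where the row before left it, along the tool's axes as they then stand; what a row does not reach is not made up. A row lasts 1/10 s, in which the tool goes at most 50 mm and 8.59 degrees, less where a joint would pass 70% of its speed; a pose out of reach is approached as far as the arm can. A call with a gripper value outside its range is refused whole. "grip" is the finger opening in m, from 0 to 0.0854, set as the call begins (left out, the last holds). The fingers move at their own pace and stop on an object; "force" is the grip in N (left out, the last holds). Time passes only in rows, so rows that do not move let the fingers close. It gives the time, the measured TCP pose, the force and the opening at its end, in the units of the state.
- manip.observe(): the state, without advancing time (a new reading comes with each control period).
- manip.capture(name): name is "scene" or "side" or "wrist"; returns the picture (420x560x3 uint8, red, green, blue); there is no depth.
- manip.camera_info(name): a dict with "fx", "fy", "cx", "cy" (pixels), "R" (3x3) and "t" (3): a world point X has camera coordinates R X + t; the wrist camera has in their place "mount" (4x4, takes a point from camera to tool coordinates, whose origin is the TCP and whose axes are the flange's). Camera axes: x right, y down, z forward; pixel columns grow to the right and rows downward; lengths in m; the calibration is good to about 2 mm. A picture is of the moment at which its call begins: read the wrist's pose just before it. camera_info takes no time and is no camera call.
- manip.job_done(): hands the job in, once; it reports no verdict.
Trained networks look in the newest picture that a camera, given by its name, has taken for a name from the list of things; names that differ only in an ending like _2 or _b are one class to them, and where a whole thing is asked for, a point or a joint stands for the part that bears it (a point fixed in the world has none). Each returns a list of dicts, best first, with "confidence" (0 to 1); they miss things now and then, are a little off and sometimes report something else, mostly with a low value. They report only what shows in the picture. A call takes as long as a camera call.
- manip.trace(camera, thing): "pixels" (420x560 bool, what is visible of it) and "rect" ([left, top, right, bottom] in pixels, round what is visible of it).
The state is a dict: "t": time; "joints": joint angles; "joint_velocities": joint speeds; "joint_efforts": joint torques, N m; "eef_pos": TCP position; "orientation": TCP orientation; "wrist_force": force on the tool from outside, world axes, zero at the start; "wrist_torque": the same for the moment, N m; "gripper_width": opening from 0.0 (shut) to 1.0 (fully open).
Only numpy, scipy, OpenCV 4.12 (cv2) and the standard library are available. Lean on these libraries where they do the work, as an engineer would, in place of code of your own. Each camera call takes 0.05 s, during which the arm holds its last target.

### The job

Put the half prism to cure: lift the lid off the steel pot by its knob and set it down, knob up, on the round cork mat, then lay the short mortar prism flat in the pot and put the lid back so that it sits level all round. Once the pot is closed, turn the timer's dial clockwise by three clicks and let go of it. Leave the stopwatch and the mortar cubes where they are.

Things in the scene. Friction and masses are not known exactly. Their poses are not given: they have to be found in the camera images.
- pot: Open round steel pot standing fast on the worktop, 156 mm outside diameter, 65 mm high, walls 4 mm thick, floor 5 mm thick, with two small wire loops on its +y and -y sides reaching 99 mm from the axis at about 47 mm height. Origin: centre of its underside; z up along its axis.
- lid: Loose round steel lid, 0.35 kg, at the start seated on the pot. Origin: centre of its underside, z up. From the origin up: a locating step 140 mm across and 6 mm high that drops inside the pot's mouth (148 mm across), a plate 162 mm across up to 10 mm that rests on the rim, a low dome 110 mm across up to 13 mm, a thin stem, and a round black knob 30 mm across from 21 to 47 mm. Seated, its origin is 59 mm above the pot's origin; on the cork mat it stands on its step.
- lid_knob (a point): Centre of the lid's knob, on the lid's axis, 35 mm above the lid's origin (22 mm above the dome): where to grip.
- mat: Round cork mat, 170 mm across and 6 mm thick, fixed on the worktop. Origin: centre of its underside; the lid stands on its top, 6 mm higher.
- half_prism: Short grey mortar prism (the half of a broken bar), 40 x 80 x 40 mm, about 0.28 kg, loose on the front strip of the worktop. Origin: centre of its underside; its y axis runs along the 80 mm length; grip across the 40 mm width (its x axis).
- prism_centre (a point): Middle of the short mortar prism, 20 mm above its origin.
- timer: Grey timer case, 96 x 112 mm and 40 mm high, fixed on the front strip of the worktop, with a white dial face (top at 42 mm) that carries six black ticks, one for each notch. Origin: centre of its underside; the dial's axis is its z axis (up); the first tick lies on its +x axis, the others follow clockwise seen from above.
- dial_grip (a point): Point on the dial's axis, 24 mm above the dial face, where to grip the dial. The dial is a black disc (48 mm across, 4 mm high) with an upright bar handle 46 mm long, 14 mm thick, from 4 to 32 mm above the face. This point's x axis runs along the bar, towards the end with the white line; grip across the 14 mm thickness (its y axis).
- timer_dial (a joint): Angle of the timer dial in rad, 0 at the start (bar along the case's x axis, white line at the first tick), growing clockwise seen from above. It rests in notches 0.4 rad apart (a click each) at 0, 0.4, 0.8, 1.2, 1.6 and 2.0; stops at -0.05 and 2.05. It takes about 0.14 N m to turn over a notch and, let go, springs into the nearest one.
- stopwatch: Small black digital stopwatch, 57 x 63 mm, 16 mm high, with its face up, loose on the front strip between the timer and the short prism; to be left alone. Origin: centre of its underside.
- cube_0: Mortar cube, 50 mm, loose behind the pot and mat; to be left alone. Origin: centre of its underside.
- cube_1: The other mortar cube, 50 mm, beside the first; to be left alone. Origin: centre of its underside.

How it is judged:
On the way, in this order (a step that is already met when the one before it is completed fails the run):
1. the lid stands on the cork mat, knob up, let go (horizontal distance between lid and mat below 0.03 m and z of lid in the frame of mat below 0.009 m and angle between lid's own z axis and vertical below 0.08 rad and contact force between the fingers and lid below 0.05 N), for 0.2 s.
2. the short prism lies on the pot's floor, let go, the lid still on the mat (horizontal distance between prism_centre and pot below 0.05 m and z of prism_centre in the frame of pot below 0.03 m and horizontal distance between lid and mat below 0.03 m and z of lid in the frame of mat below 0.009 m and angle between lid's own z axis and vertical below 0.08 rad and contact force between the fingers and half_prism below 0.05 N), for 0.2 s.
3. the lid is back on the pot, level all round, let go, the prism inside (horizontal distance between prism_centre and pot below 0.05 m and z of prism_centre in the frame of pot below 0.03 m and horizontal distance between lid and pot below 0.008 m and z of lid in the frame of pot between 0.056 and 0.062 m and angle between lid's own z axis and vertical below 0.03 rad and contact force between the fingers and lid below 0.05 N), for 0.2 s.
4. the dial is at the third click (value of joint timer_dial between 1.08 and 1.32 rad), for 0.2 s.
At the end, for the whole second after the job is handed in: Short prism flat on the pot floor (middle within 50 mm of the axis, under 30 mm high); lid seated on the pot (axes within 8 mm, height within 3 mm, tilt under 0.03 rad); dial in the third notch (1.08 to 1.32 rad); all let go and at rest; stopwatch and cubes not moved over 30 mm (all of step 4 and horizontal distance between prism_centre and pot below 0.05 m and z of prism_centre in the frame of pot below 0.03 m and horizontal distance between lid and pot below 0.008 m and z of lid in the frame of pot between 0.056 and 0.062 m and angle between lid's own z axis and vertical below 0.03 rad and linear speed of each of lid, half_prism below 0.02 m/s and velocity of joint timer_dial between -0.1 and 0.1 rad/s); the robot touches nothing.
It fails at once if the stopwatch or a mortar cube is moved by more than 30 mm (distance of any of stopwatch, cube_0, cube_1 from where it was at the start of the episode above 0.03 m).
It also fails if it takes over 72 s, if anything falls off the work surface, if the arm or the gripper's body presses on something with over 40 N, if the wrist force passes 120 N, or if a joint passes its speed limit or range.

## Working session

There is one attempt and no reset: what is moved stays moved. The work goes in short steps, Python scripts to look and compute and a tool call to move; the robot and the scene stay as the last step left them, time stands still between calls to the robot, and variables do not carry over. Pictures are saved under pics/ and viewed, and the job is handed in when it is done.

Besides the shell and the picture viewer there is one more tool, called as name(argument=value, ...), one argument or row to a line, values as JSON. arm_command: Moves the arm, as the interface text tells. Its arguments: {"type":"object","properties":{"rows":{"type":"array"},"grip":{"type":"number"},"force":{"type":"number"}},"required":["rows"]}

```bash
mkdir -p pics; python3 - <<'E'
from rig import manip
import cv2, numpy as np
np.set_printoptions(precision=4,suppress=True)
s=manip.observe(); print({k:np.round(v,4) for k,v in s.items()})
for c in ["scene","side"]:
    im=manip.capture(c); cv2.imwrite(f"pics/{c}0.png",im[:,:,::-1])
    i=manip.camera_info(c); print(c,i)
    for th in ["pot","lid","mat","half_prism","timer","timer_dial","stopwatch","cube_0"]:
        r=manip.trace(c,th); print(th,[(round(d["confidence"],2),np.round(d["rect"],1).tolist(),int(d["pixels"].sum())) for d in r][:3])
print(manip.camera_info("wrist")); print(manip.observe()["t"])
E
```

```text
{'t': np.float64(0.0), 'joints': array([-1.151 ,  0.2414,  0.0037,  1.3352, -0.    ,  1.5708]), 'joint_velocities': array([ 0.001 ,  0.0014, -0.0007, -0.0006, -0.0001,  0.0005]), 'joint_efforts': array([ -0.0024, -37.232 ,  25.2407,   0.0169,  -0.0003,   0.    ]), 'eef_pos': array([ 0.2035, -0.456 ,  0.2304]), 'orientation': array([-0.001 ,  0.9781,  0.2083, -0.0002]), 'wrist_force': array([0.0159, 0.3255, 0.5195]), 'wrist_torque': array([-0.0122, -0.0086, -0.0378]), 'gripper_width': np.float64(0.9994)}
scene {'fx': 379.5096702890862, 'fy': 379.5096702890862, 'cx': 281.4200035076465, 'cy': 214.0215740621532, 'R': array([[-0.6805, -0.7327,  0.0018],
       [-0.321 ,  0.2959, -0.8997],
       [ 0.6587, -0.6128, -0.4366]]), 't': array([0.5139, 0.2638, 0.552 ])}
pot [(0.62, [281.3, 217.3, 345.8, 249.5], 1276)]
lid [(0.74, [284.4, 193.5, 348.3, 228.6], 1529), (0.49, [342.7, 218.3, 402.2, 263.5], 1630)]
mat [(0.76, [210.2, 235.8, 286.9, 281.2], 2483)]
half_prism [(0.71, [242.7, 292.7, 288.2, 340.9], 1412), (0.6, [285.6, 193.5, 347.8, 228.7], 1527)]
timer [(0.56, [342.6, 218.3, 403.4, 262.9
[... 568 characters left out ...]
15)]
mat [(0.73, [230.7, 241.4, 308.0, 279.1], 2475)]
half_prism [(0.64, [348.4, 260.6, 375.7, 306.6], 832)]
timer [(0.75, [311.7, 192.8, 350.8, 223.3], 1047), (0.51, [202.5, 221.9, 221.0, 251.2], 588)]
timer_dial [(0.61, [320.7, 193.9, 338.1, 209.6], 243)]
stopwatch [(0.94, [334.8, 237.6, 367.8, 257.9], 407)]
cube_0 [(0.91, [200.7, 224.1, 224.5, 251.2], 638), (0.8, [208.9, 204.0, 230.7, 227.5], 375)]
{'fx': 373.6922974515101, 'fy': 373.6922974515101, 'cx': 288.4367002141532, 'cy': 209.2284697719802, 'mount': array([[-0.0002, -0.949 , -0.3154,  0.0801],
       [ 1.    , -0.0001, -0.0005,  0.0014],
       [ 0.0004, -0.3154,  0.949 , -0.1428],
       [ 0.    ,  0.    ,  0.    ,  1.    ]])}
0.9
```

View pics/scene0.png

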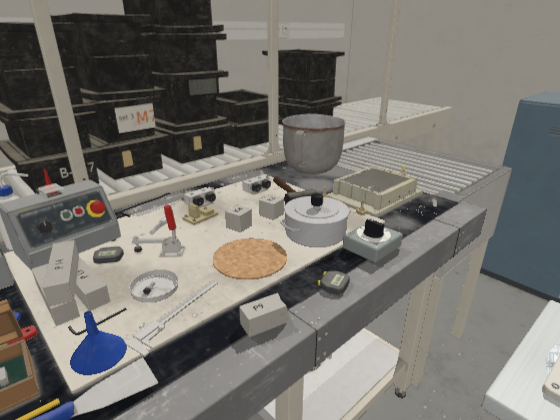

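View pics/side0.png

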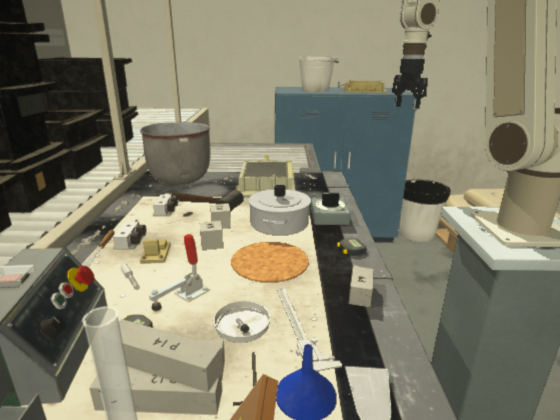

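```bash
cat > h.py <<'E'
from rig import manip
import cv2, numpy as np
from scipy.optimize import minimize
from scipy.spatial.transform import Rotation as Ro
np.set_printoptions(precision=4,suppress=True)
def cam(name):
    i=manip.camera_info(name)
    if name=="wrist":
        s=manip.observe(); q=s["orientation"]
        T=np.eye(4);T[:3,:3]=Ro.from_quat([q[1],q[2],q[3],q[0]]).as_matrix();T[:3,3]=s["eef_pos"]
        W=np.linalg.inv(T@i["mount"]); R,t=W[:3,:3],W[:3,3]
    else: R,t=i["R"],i["t"]
    return dict(R=R,t=t,f=i["fx"],c=np.array([i["cx"],i["cy"]]))
def proj(c,X):
    Y=np.asarray(X)@c["R"].T+c["t"]; return Y[:,:2]/Y[:,2:]*c["f"]+c["c"]
def disc(r,z,n=48):
    a=np.linspace(0,2*np.pi,n,endpoint=False); return np.c_[r*np.cos(a),r*np.sin(a),0*a+z]
def cyl(r,z0,z1): return np.r_[disc(r,z0),disc(r,z1)]
def box(a,b,z0,z1): return np.array([[sx*a/2,sy*b/2,z] for sx in(-1,1) for sy in(-1,1) for z in(z0,z1)])
M={"lid":[cyl(.081,.065,.069),cyl(.055,.069,.072),cyl(.015,.080,.106)],
 "mat":[cyl(.085,0,.006)],"half_prism":[box(.04,.08,0,.04)],
 "timer":[box(.096,.112,0,.04),cyl(.024,.042,.046),box(.046,.014,.046,.074)],"stopwatch":[box(.057,.063,0,.016)],
 "dial":[cyl(.024,.042,.046),box(.046,.014,.046,.074)],"cube":[box(.05,.05,0,.05)]}
def render(c,parts,p):
    m=np.zeros((840,1120),np.uint8);cs,sn=np.cos(p[2]),np.sin(p[2])
    Rz=np.array([[cs,-sn,0],[sn,cs,0],[0,0,1]])
    for P in parts:
        u=proj(c,P@Rz.T+[p[0],p[1],0])
        h=cv2.convexHull(((u+.5)*2*16).astype(np.int32)); cv2.fillConvexPoly(m,h,255,shift=4)
    return cv2.resize(m,(560,420),interpolation=cv2.INTER_AREA)/255.
def fit(obs,parts,p0,yaw=True):
    # obs list of (cam,mask)
    def cost(p):
        p=list(p)+([] if yaw else [0]); s=0
        for c,m in obs:
            r=render(c,parts,p); s+=1-np.minimum(r,m).sum()/np.maximum(r,m).sum()
        return s/len(obs)
    best=None
    for y in (np.arange(0,np.pi,np.pi/6) if yaw else [0]):
        x0=np.array(list(p0[:2])+([y] if yaw else []))
        S=[x0]+[x0+d for d in np.diag([.02,.02,.25][:len(x0)])]
        r=minimize(cost,x0,method="Nelder-Mead",options=dict(initial_simplex=S,xatol=2e-4,fatol=1e-4,maxiter=250))
        if best is None or r.fun<best.fun: best=r
    return best.x,best.fun
def ray(c,uv,z):
    d=np.r_[(np.array(uv)-c["c"])/c["f"],1]; d=c["R"].T@d; o=-c["R"].T@c["t"]
    return o+d*(z-o[2])/d[2]
E
cat > a.py <<'E'
from h import *
for cn in ["scene","side"]: manip.capture(cn)
for th,zz in [("lid",.07),("mat",.003),("half_prism",.02),("timer",.03),("stopwatch",.01)]:
    obs=[]
    for cn in ["scene","side"]:
        r=manip.trace(cn,th)
        if r: obs.append((cam(cn),r[0]["pixels"].astype(float)))
    for o in [obs,obs[:1],obs[1:]]:
        if not o: continue
        v,u=np.nonzero(o[0][1]); p0=ray(o[0][0],(u.mean(),v.mean()),zz)
        print(th,len(o),*fit(o,M[th],p0,th not in("lid","mat")))
print(manip.observe()["t"])
E
python3 a.py
```

```text
lid 2 [ 0.6463 -0.023 ] 0.09751232802383214
lid 1 [ 0.6505 -0.0228] 0.03565210328881574
lid 1 [ 0.6411 -0.0281] 0.07433434840321695
mat 2 [0.6701 0.1809] 0.5114746821345998
mat 1 [0.6701 0.1808] 0.02285127143238108
mat 1 [ 0.4905 -0.2254] 0.7459390606870806
half_prism 2 [ 0.4809  0.2971 -0.2146] 0.09425591053142085
half_prism 1 [0.4826 0.2967 2.9222] 0.09079413252402624
half_prism 1 [ 0.4808  0.2972 -0.2178] 0.08527682694005934
timer 2 [ 0.5018 -0.0658  3.1487] 0.12970626538017194
timer 1 [ 0.5056 -0.0679  0.0727] 0.11445233072790062
timer 1 [ 0.4995 -0.0747  0.0186] 0.10729899447557723
stopwatch 2 [0.4715 0.1175 0.4077] 0.2391531361381976
stopwatch 1 [0.4713 0.1161 0.4943] 0.20670586588268225
stopwatch 1 [0.4664 0.1165 3.1793] 0.21380056407680714
1.5
```

```bash
cat >> h.py <<'E'
def go(x,y,z,yawdeg=None):
    s=manip.observe();q=s["orientation"];R=Ro.from_quat([q[1],q[2],q[3],q[0]]).as_matrix()
    p=s["eef_pos"];d=np.array([x,y,z])-p;yaw=np.degrees(np.arctan2(R[1,0],R[0,0]))
    print("t",s["t"],"tcp",p,"yaw",round(yaw,2),"j",s["joints"],"F",s["wrist_force"],"w",s["gripper_width"]," tilt",R[2])
    print("tool delta mm",(R.T@d)*1000)
    if yawdeg is not None: 
        k=(yaw-yawdeg+180)%360-180; yr=np.radians(yawdeg)
        print("turn deg",k,"; delta after turn mm",1000*np.array([d[0]*np.cos(yr)+d[1]*np.sin(yr),d[0]*np.sin(yr)-d[1]*np.cos(yr),-d[2]]))
E
python3 -c "
from h import *
go(.63,-.02,.25,0)"
```

```text
t 1.5 tcp [ 0.2038 -0.4566  0.2313] yaw 24.05 j [-1.151   0.2406  0.005   1.3351 -0.      1.5708] F [-0.2184 -0.3084  0.106 ] w 0.9977871513335423  tilt [-0.      0.0001 -1.    ]
tool delta mm [ 567.1388 -224.9729  -18.7071]
turn deg 24.054478464646223 ; delta after turn mm [ 426.1868 -436.6058  -18.6886]
```

arm_command(
  rows=[
    [0.036,-0.013,-0.001,0],
    [0.036,-0.013,-0.001,0],
    [0.036,-0.013,-0.001,0],
    [0.036,-0.013,-0.001,0],
    [0.036,-0.013,-0.001,0],
    [0.036,-0.013,-0.001,0],
    [0.036,-0.013,-0.001,0],
    [0.036,-0.013,-0.001,0],
    [0.036,-0.013,-0.001,0],
    [0.036,-0.013,-0.001,0],
    [0.036,-0.013,-0.001,0],
    [0.036,-0.013,-0.001,0],
    [0.036,-0.013,-0.001,0],
    [0.036,-0.013,-0.001,0],
    [0.036,-0.013,-0.001,0],
    [0,0,0,0],
    [0,0,0,0],
  ],
)

```text
t: 3.2
eef_pos: [0.6176, -0.0577, 0.2455]
orientation: [-0.0, 0.978, 0.209, -0.001]
wrist_force: [0.3, 0.1, 0.1]
gripper_width: 1.001
```

```bash
cat > b.py <<'E'
from h import *
import sys
c=cam("wrist"); im=manip.capture("wrist"); cv2.imwrite(sys.argv[1],im[:,:,::-1])
def over(th,p,parts=None):
    m=render(c,parts or M[th],p)
    k=(m>.5).astype(np.uint8); cs,_=cv2.findContours(k,0,2); o=im[:,:,::-1].copy(); cv2.drawContours(o,cs,-1,(0,0,255),1); return o
for th in sys.argv[2:]:
    r=manip.trace("wrist",th)
    for d in r[:2]:
        m=d["pixels"].astype(float); v,u=np.nonzero(m); p0=ray(c,(u.mean(),v.mean()),.03)
        p,f=fit([(c,m)],M[th],p0,th not in("lid","mat")); print(th,d["confidence"],d["rect"],p,f)
    
E
python3 b.py pics/w1.png lid timer
```

```text
lid 0.7 [149.8, 31.6, 345.9, 231.2] [ 0.6387 -0.0114] 0.015783488545378588
timer 0.56 [184.0, 221.4, 310.5, 327.2] [ 0.4988 -0.0617  3.154 ] 0.12370036811994733
```

View pics/w1.png

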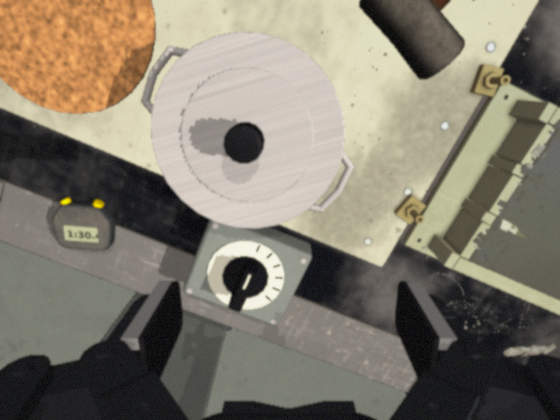

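```bash
python3 b.py pics/w2.png lid; python3 - <<'E'
from h import *
c=cam("wrist"); im=cv2.imread("pics/w2.png"); g=cv2.cvtColor(im,cv2.COLOR_BGR2GRAY)
def blob(b,zs):
    l,t,r,bb=b; k=(g[t:bb,l:r]<60).astype(np.uint8); n,L,S,C=cv2.connectedComponentsWithStats(k)
    i=1+S[1:,4].argmax(); print(S[i],C[i]+[l,t]); 
    for z in zs: print(z,ray(c,C[i]+[l,t],z))
blob((205,105,285,180),(.099,.106))
go(.64,-.012,.2,0)
lo=im[215:330,170:330]; cv2.imwrite("pics/w2c.png",cv2.resize(lo,None,fx=4,fy=4,interpolation=cv2.INTER_CUBIC))
E
```

```text
[  18   17   39   39 1181] [241.7815 140.5275]
0.099 [ 0.6388 -0.0117  0.099 ]
0.106 [ 0.64   -0.0121  0.106 ]
t 3.45 tcp [ 0.6168 -0.0595  0.2467] yaw 23.96 j [-0.0961  0.4826  0.3957  1.4836 -0.0001  2.6273] F [-0.4209  0.6391 -0.0373] w 1.0044146724418346  tilt [ 0.0002  0.0002 -1.    ]
tool delta mm [ 40.4779 -33.9775  46.7395]
turn deg 23.958580199081922 ; delta after turn mm [ 23.2036 -47.4823  46.739 ]
```

View pics/w2c.png

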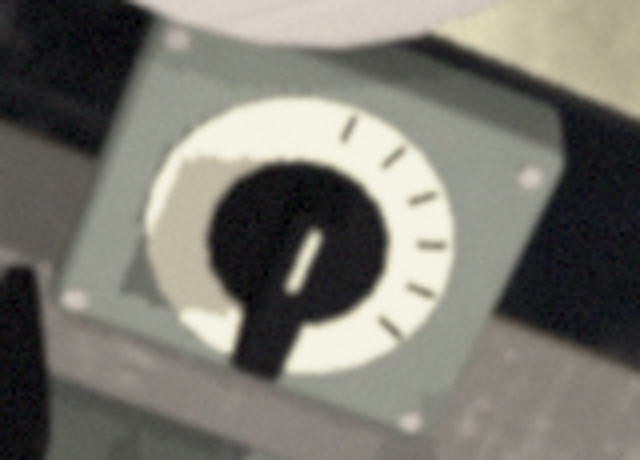

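arm_command(
  rows=[
    [0,0,0.006,-8],
    [0,0,0.006,-8],
    [0,0,0.006,-8],
    [0,0,0.006,-8],
    [0,0,0.006,-8],
    [0,0,0.006,-8],
    [0,0,0.006,-8],
    [0.017,0.005,0.002,0],
    [0.017,0.005,0.002,0],
    [0.017,0.005,0,0],
    [0,0,0,0],
    [0,0,0,0],
    [0,0,0,0],
  ],
)

```text
t: 4.75
eef_pos: [0.641, -0.0107, 0.2004]
orientation: [0.0, 0.766, 0.643, -0.0]
wrist_force: [-0.3, 0.5, 0.4]
gripper_width: 1.003
```

```bash
python3 b.py pics/w3.png lid mat; python3 - <<'E'
from h import *
c=cam("wrist"); im=cv2.imread("pics/w3.png"); g=cv2.cvtColor(im,cv2.COLOR_BGR2GRAY)
u=proj(c,[[.64,-.012,.1]])[0].astype(int);print(u)
l,t=u-55;r,bb=u+55
k=(g[t:bb,l:r]<60).astype(np.uint8); n,L,S,C=cv2.connectedComponentsWithStats(k)
i=1+S[1:,4].argmax(); print(S[i],C[i]+[l,t])
for z in (.099,.106): print(z,ray(c,C[i]+[l,t],z))
go(.64,-.012,.077,80)
E
```

```text
lid 0.95 [178.7, 84.9, 395.8, 297.1] [ 0.6387 -0.0124] 0.029660067929031975
mat 0.77 [183.1, 1.6, 349.1, 45.6] [0.6584 0.1878] 0.01669277590053142
[287 208]
[  33   34   42   46 1547] [285.6858 209.4602]
0.099 [ 0.6386 -0.0128  0.099 ]
0.106 [ 0.6391 -0.0105  0.106 ]
t 4.9 tcp [ 0.6409 -0.0113  0.2005] yaw 80.0 j [-0.0175  0.5405  0.3706  1.4008 -0.0001  1.7278] F [-0.0953  0.6252 -0.2161] w 0.9975303388279004  tilt [-0.0001  0.0001 -1.    ]
tool delta mm [ -0.8581  -0.7518 123.4501]
turn deg 0.0023574292702051025 ; delta after turn mm [ -0.8713  -0.7432 123.4501]
```

View pics/w3.png

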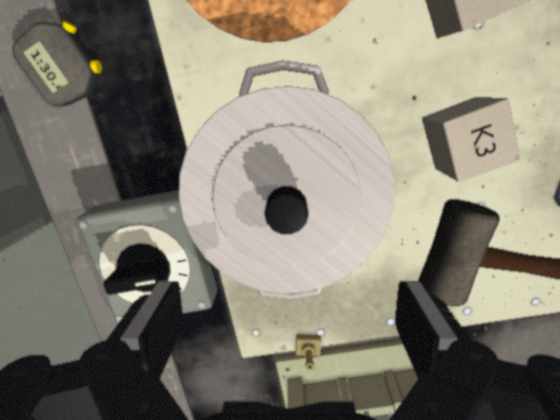

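arm_command(
  rows=[
    [-0.001,-0.002,0.025,0],
    [0,0,0.025,0],
    [0,0,0.025,0],
    [0,0,0.025,0],
    [0,0,0.015,0],
    [0,0,0.008,0],
    [0,0,0,0],
    [0,0,0,0],
  ],
)

```text
t: 5.7
eef_pos: [0.6394, -0.0117, 0.0782]
orientation: [0.0, 0.766, 0.643, 0.0]
wrist_force: [1.1, -0.0, 0.8]
gripper_width: 0.997
```

arm_command(
  rows=[
    [0,0,0,0],
    [0,0,0,0],
    [0,0,0,0],
    [0,0,0,0],
    [0,0,0,0],
    [0,0,0,0],
    [0,0,0,0],
    [0,0,0,0],
  ],
  grip=0,
  force=60,
)

```text
t: 6.5
eef_pos: [0.6394, -0.0114, 0.078]
orientation: [0.0, 0.766, 0.643, 0.001]
wrist_force: [0.4, -0.3, 5.7]
gripper_width: 0.331
```

arm_command(
  rows=[
    [0,0,-0.01,0],
    [0,0,-0.015,0],
    [0,0,-0.02,0],
    [0,0,-0.02,0],
    [0,0,-0.015,0],
    [0.01,-0.001,0,0],
    [0.018,-0.001,0,0],
    [0.02,-0.002,0,0],
    [0.02,-0.002,0,0],
    [0.02,-0.002,0,0],
    [0.02,-0.002,0,0],
    [0.02,-0.002,0,0],
    [0.02,-0.001,0,0],
    [0.02,-0.001,0,0],
    [0.018,-0.001,0,0],
    [0.01,-0.001,0,0],
    [0.004,0,0,0],
    [0,0,0,0],
    [0,0,0,0],
  ],
)

```text
t: 8.4
eef_pos: [0.6577, 0.1875, 0.1573]
orientation: [0.0, 0.766, 0.643, -0.0]
wrist_force: [-0.1, 0.3, -3.5]
gripper_width: 0.333
```

```bash
python3 - <<'E'
from h import *
c=cam("wrist"); cv2.imwrite("pics/w4.png",manip.capture("wrist")[:,:,::-1])
im=manip.capture("scene"); cv2.imwrite("pics/s4.png",im[:,:,::-1])
go(.659,.189,.0255,80)
E
```

```text
t 8.5 tcp [0.6577 0.1872 0.1574] yaw 79.97 j [ 0.2775  0.6509  0.4486  1.3686 -0.0003  2.0233] F [-0.1522 -0.2164 -3.2966] w 0.33499992363346043  tilt [-0.0003  0.     -1.    ]
tool delta mm [  2.0071   0.9361 131.9482]
turn deg -0.028058134201216944 ; delta after turn mm [  1.9647   0.9413 131.9488]
```

View pics/w4.png

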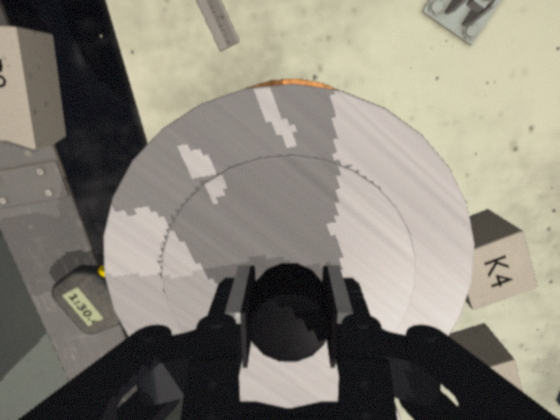

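View pics/s4.png

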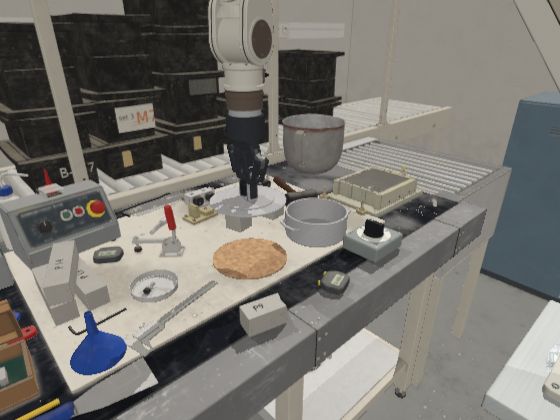

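```bash
python3 - <<'E'
from h import *
R=Ro.from_euler('z',80,degrees=True)
i=manip.camera_info("wrist")
def wc(p,yaw):
    a=np.radians(yaw);T=np.eye(4);T[:3,0]=[np.cos(a),np.sin(a),0];T[:3,1]=[np.sin(a),-np.cos(a),0];T[:3,2]=[0,0,-1];T[:3,3]=p
    W=np.linalg.inv(T@i["mount"]);return dict(R=W[:3,:3],t=W[:3,3],f=i["fx"],c=np.array([i["cx"],i["cy"]]))
c=wc([.6577,.1873,.1574],80)
for uv in [(473,300),(469,245),(535,286)]: print(ray(c,uv,.05), ray(c,uv,0))
c=wc([.6409,-.0113,.2005],80)
for uv in [(422,113),(458,180),(517,157),(440,37)]: print(ray(c,uv,.05),ray(c,uv,0))
for cn in("scene","side"):
    cc=cam(cn);manip.capture(cn)
    for d in manip.trace(cn,"cube_0")[:2]:
        m=d["pixels"].astype(float);v,u=np.nonzero(m);print(cn,d["confidence"],fit([(cc,m)],M["cube"],ray(cc,(u.mean(),v.mean()),.025)))
E
```

```text
[0.7838 0.0866 0.05  ] [0.8063 0.0509 0.    ]
[0.7819 0.1337 0.05  ] [ 0.804   0.1073 -0.    ]
[0.8303 0.0907 0.05  ] [0.8621 0.0558 0.    ]
[0.7514 0.0294 0.05  ] [0.7679 0.0229 0.    ]
[ 0.7767 -0.0284  0.05  ] [ 0.7976 -0.0447  0.    ]
[ 0.8233 -0.0176  0.05  ] [ 0.8521 -0.0321  0.    ]
[0.7675 0.0803 0.05  ] [0.7867 0.0825 0.    ]
scene 0.58 (array([0.804 , 0.1127, 1.2757]), np.float64(0.4546075040091182))
side 0.92 (array([0.8009, 0.1012, 0.2403]), np.float64(0.04720466051401295))
side 0.76 (array([ 0.7952, -0.0122,  1.7596]), np.float64(0.18665847382771994))
```

arm_command(
  rows=[
    [0.002,0.001,0.015,0],
    [0,0,0.025,0],
    [0,0,0.025,0],
    [0,0,0.025,0],
    [0,0,0.018,0],
    [0,0,0.01,0],
    [0,0,0.007,0],
    [0,0,0.004,0],
    [0,0,0.002,0],
    [0,0,0,0],
    [0,0,0,0],
  ],
)

```text
t: 9.8
eef_pos: [0.6596, 0.1903, 0.0273]
orientation: [0.0, 0.766, 0.643, 0.001]
wrist_force: [0.6, -0.1, -3.0]
gripper_width: 0.335
```

arm_command(
  rows=[
    [0,0,0.001,0],
    [0,0,0.001,0],
    [0,0,0,0],
    [0,0,0,0],
  ],
)

```text
t: 10.2
eef_pos: [0.6594, 0.1903, 0.0251]
orientation: [0.0, 0.766, 0.643, 0.001]
wrist_force: [-1.2, 0.1, 1.0]
gripper_width: 0.337
```

arm_command(
  rows=[
    [0,0,0,0],
    [0,0,0,0],
    [0,0,0,0],
    [0,0,0,0],
    [0,0,-0.015,0],
    [0,0,-0.03,0],
    [0,0,-0.03,0],
    [0,0,-0.03,0],
    [0,0,-0.03,0],
    [0,0,-0.02,0],
    [0,0,0,0],
    [0,0,0,0],
  ],
  grip=0.085,
)

```text
t: 11.4
eef_pos: [0.6593, 0.1902, 0.1802]
orientation: [0.0, 0.766, 0.643, 0.001]
wrist_force: [0.8, -0.6, -0.7]
gripper_width: 0.995
```

```bash
python3 - <<'E'
from h import *
c=cam("wrist"); cv2.imwrite("pics/w5.png",manip.capture("wrist")[:,:,::-1])
L=[P-[0,0,.053] for P in M["lid"]]
d=manip.trace("wrist","lid")
for e in d[:1]:
    m=e["pixels"].astype(float);v,u=np.nonzero(m);print(e["confidence"],fit([(c,m)],L,ray(c,(u.mean(),v.mean()),.02),False))
go(.481,.297,.22,78)
E
```

```text
0.63 (array([0.6587, 0.1893]), np.float64(0.021590443638524137))
t 11.5 tcp [0.6581 0.1899 0.1778] yaw 80.05 j [0.2809 0.6484 0.497  1.422  0.     2.0253] F [-0.2432  0.8313 -1.6646] w 0.9920893999317657  tilt [-0.0012 -0.0024 -1.    ]
tool delta mm [  74.8639 -193.0598  -41.7904]
turn deg 2.0532829134446047 ; delta after turn mm [  67.9517 -195.5177  -42.1722]
```

View pics/w5.png

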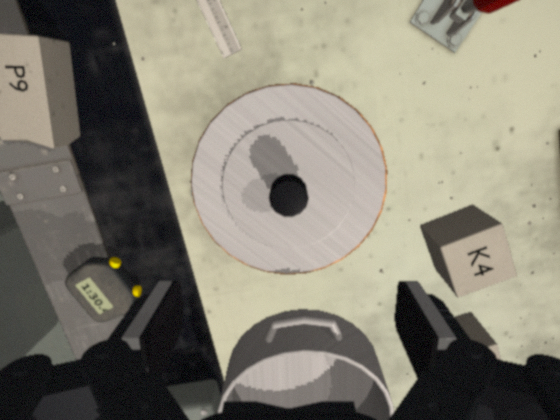

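arm_command(
  rows=[
    [0.005,-0.015,-0.003,0],
    [0.008,-0.022,-0.003,0],
    [0.008,-0.022,-0.003,0],
    [0.008,-0.022,-0.003,0],
    [0.008,-0.022,-0.003,0],
    [0.008,-0.022,-0.003,0],
    [0.008,-0.022,-0.003,0],
    [0.008,-0.022,-0.003,0],
    [0.007,-0.02,0,0],
    [0.004,-0.01,0,2],
    [0,0,0,0],
    [0,0,0,0],
    [0,0,0,0],
  ],
)

```text
t: 12.8
eef_pos: [0.4758, 0.2949, 0.2026]
orientation: [0.0, 0.777, 0.63, -0.001]
wrist_force: [-1.1, -0.5, 0.5]
gripper_width: 0.996
```

```bash
python3 b.py pics/w6.png half_prism; python3 -c "
from h import *
go(.475,.3,.1,78)"
```

```text
half_prism 0.76 [271.7, 128.5, 318.1, 223.3] [ 0.4796  0.2967 -0.2254] 0.09189055368983035
t 12.9 tcp [0.4759 0.2949 0.2028] yaw 78.01 j [ 0.5548  0.3729  0.1143  1.3128 -0.0001  2.3349] F [-0.5493  0.3679  0.2097] w 0.9904637397277337  tilt [-0.0005 -0.0004 -1.    ]
tool delta mm [  4.8415  -1.9275 102.831 ]
turn deg 0.008120815506345025 ; delta after turn mm [  4.7877  -1.9654 102.8328]
```

View pics/w6.png

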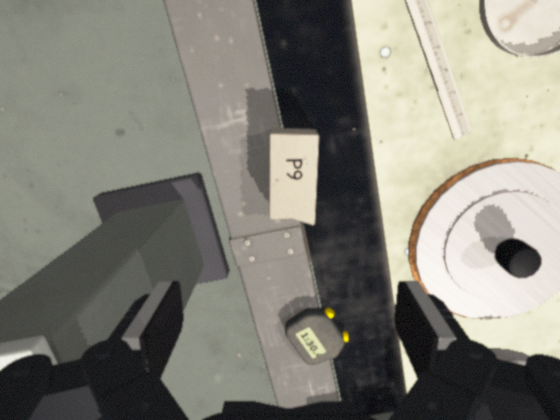

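```bash
python3 - <<'E'
from h import *
c=cam("wrist"); im=cv2.imread("pics/w6.png")
P=[ray(c,u,.04) for u in [(270,132),(319,134),(314,224),(270,219)]]
for p in P: print(p)
m=render(c,M["half_prism"],[.4796,.2967,-.2254]);cs,_=cv2.findContours((m>.5).astype(np.uint8),0,2);cv2.drawContours(im,cs,-1,(0,0,255),1)
cv2.imwrite("pics/w6o.png",cv2.resize(im[100:260,220:370],None,fx=4,fy=4))
E
```

```text
[0.4704 0.3405 0.04  ]
[0.5087 0.3307 0.04  ]
[0.4903 0.2552 0.04  ]
[0.4537 0.2678 0.04  ]
```

View pics/w6o.png

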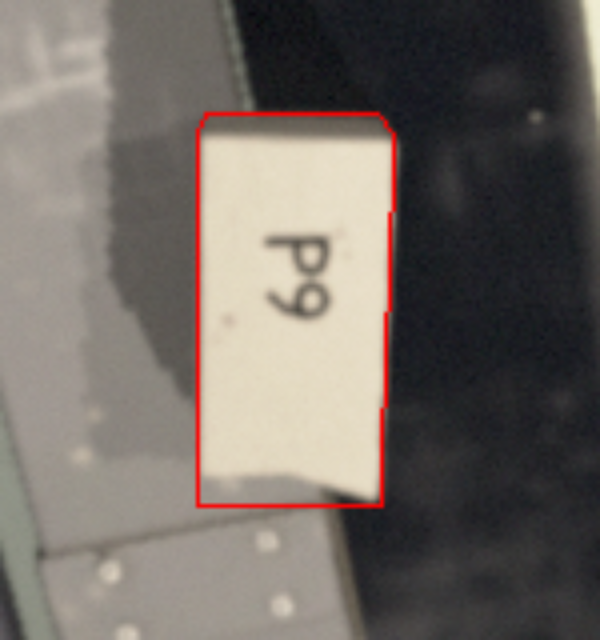

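arm_command(
  rows=[
    [0.004,0.003,0.02,1],
    [0,0,0.03,0],
    [0,0,0.035,0],
    [0,0,0.035,0],
    [0,0,0.03,0],
    [0,0,0.022,0],
    [0,0,0.014,0],
    [0,0,0.006,0],
    [0,0,0,0],
    [0,0,0,0],
  ],
)

```text
t: 13.9
eef_pos: [0.48, 0.2989, 0.012]
orientation: [0.0, 0.782, 0.623, 0.001]
wrist_force: [0.4, -0.0, -0.0]
gripper_width: 0.994
```

arm_command(
  rows=[
    [0,0,0,0],
    [0,0,0,0],
    [0,0,0,0],
    [0,0,0,0],
    [0,0,0,0],
    [0,0,0,0],
    [0,0,0,0],
    [0,0,0,0],
  ],
  grip=0,
  force=60,
)

```text
t: 14.7
eef_pos: [0.4799, 0.2991, 0.0122]
orientation: [0.0, 0.782, 0.623, 0.001]
wrist_force: [-0.2, 0.7, 5.1]
gripper_width: 0.452
```

arm_command(
  rows=[
    [0,0,-0.01,0],
    [0,0,-0.02,0],
    [0,0,-0.03,0],
    [0,0,-0.03,0],
    [0,0,-0.03,0],
    [0,0,-0.03,0],
    [0,0,-0.02,0],
    [0,0,-0.01,0],
    [0,0,0,0],
    [0,0,0,0],
  ],
)

```text
t: 15.7
eef_pos: [0.4784, 0.2983, 0.19]
orientation: [-0.0, 0.782, 0.623, -0.001]
wrist_force: [-0.7, 0.4, -3.5]
gripper_width: 0.453
```

```bash
python3 - <<'E'
from h import *
cv2.imwrite("pics/w7.png",manip.capture("wrist")[:,:,::-1])
go(.639,-.012,.19,80)
E
```

```text
t 15.75 tcp [0.4782 0.2981 0.1895] yaw 77.05 j [0.5575 0.3891 0.1032 1.2883 0.     2.3542] F [-0.2492  0.4065 -3.2229] w 0.45713301916963106  tilt [-0.0024 -0.0025 -1.    ]
tool delta mm [-266.2161  226.1973   -0.3891]
turn deg -2.9463946392313574 ; delta after turn mm [-277.4907  212.2146   -0.4744]
```

View pics/w7.png

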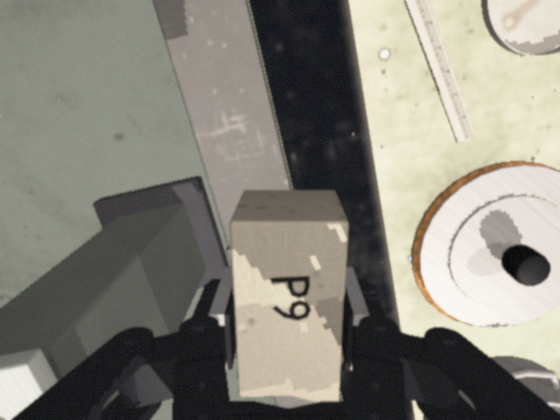

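arm_command(
  rows=[
    [-0.008,0.007,0,0],
    [-0.014,0.012,0,0],
    [-0.02,0.017,0,0],
    [-0.02,0.017,0,0],
    [-0.02,0.017,0,0],
    [-0.02,0.017,0,0],
    [-0.02,0.017,0,0],
    [-0.02,0.017,0,0],
    [-0.02,0.017,0,0],
    [-0.02,0.017,0,0],
    [-0.02,0.017,0,0],
    [-0.02,0.017,0,0],
    [-0.02,0.017,0,0],
    [-0.014,0.012,0,0],
    [-0.007,0.006,0,0],
    [-0.002,0.002,0,0],
    [0,0,0,0],
    [0,0,0,0],
  ],
)

```text
t: 17.55
eef_pos: [0.6397, -0.0092, 0.1913]
orientation: [-0.0, 0.782, 0.623, -0.0]
wrist_force: [-0.8, 0.7, -2.5]
gripper_width: 0.454
```

```bash
python3 - <<'E'
from h import *
c=cam("wrist");im=manip.capture("wrist")[:,:,::-1].copy()
for r in(.074,.078):
  u=proj(c,disc(r,.065,200)+[.639,-.012,0])
  cv2.polylines(im,[u.astype(np.int32)],True,(0,0,255),1)
cv2.imwrite("pics/w8.png",im)
go(.639,-.012,.018,77)
E
```

```text
t 17.6 tcp [ 0.6397 -0.0091  0.1914] yaw 77.14 j [-0.0143  0.5413  0.3485  1.3782  0.0003  1.7809] F [-0.1475  0.2287 -1.4533] w 0.4506745578398071  tilt [ 0.0003 -0.0003 -1.    ]
tool delta mm [ -3.0494  -0.0147 173.4222]
turn deg 0.1377276959659639 ; delta after turn mm [ -3.0048  -0.0519 173.423 ]
```

View pics/w8.png

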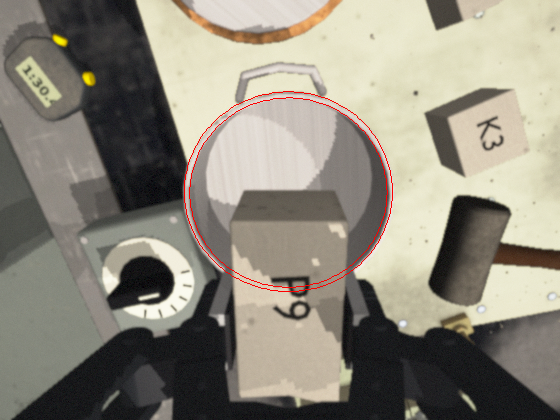

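arm_command(
  rows=[
    [-0.003,0,0.015,0],
    [0,0,0.025,0],
    [0,0,0.03,0],
    [0,0,0.03,0],
    [0,0,0.025,0],
    [0,0,0.02,0],
    [0,0,0.014,0],
    [0,0,0.008,0],
    [0,0,0.004,0],
    [0,0,0,0],
    [0,0,0,0],
  ],
)

```text
t: 18.7
eef_pos: [0.639, -0.0124, 0.0231]
orientation: [-0.0, 0.782, 0.623, 0.0]
wrist_force: [-6.0, 1.4, 7.9]
gripper_width: 0.457
```

```bash
python3 - <<'E'
from h import *
for c in("wrist","scene","side"):
    im=manip.capture(c)[:,:,::-1]
    if c=="scene": im=cv2.resize(im[120:270,220:420],None,fx=4,fy=4)
    if c=="side": im=cv2.resize(im[120:270,200:380],None,fx=4,fy=4)
    cv2.imwrite(f"pics/{c}9.png",im)
go(.639,-.012,.018,77)
E
```

```text
t 18.85 tcp [ 0.6391 -0.0124  0.0231] yaw 77.09 j [-0.0197  0.6624  0.1009  1.0087  0.0006  1.7764] F [-6.4604  0.8345  6.7996] w 0.44959202593963316  tilt [ 0.0007  0.0004 -1.    ]
tool delta mm [ 0.377  -0.1464  5.126 ]
turn deg 0.09215453605969515 ; delta after turn mm [ 0.3805 -0.1449  5.1258]
```

View pics/wrist9.png

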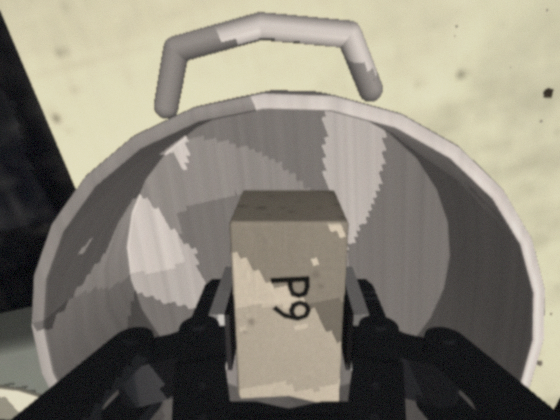

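View pics/side9.png

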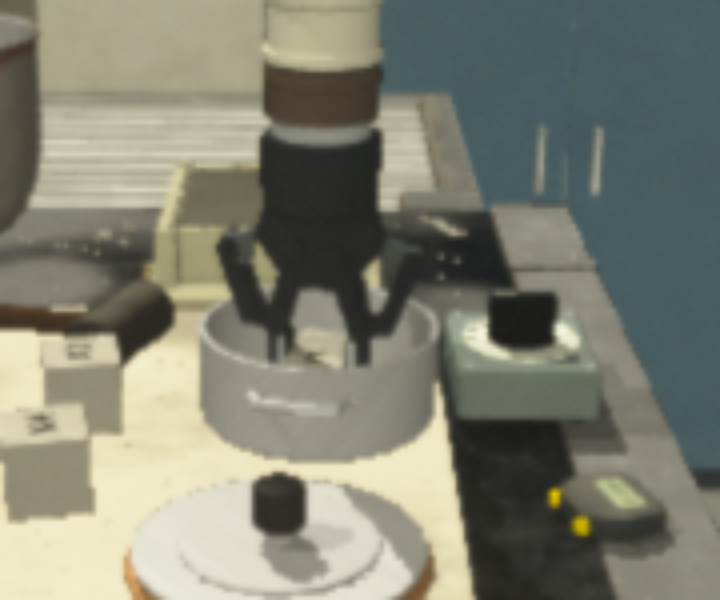

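View pics/scene9.png

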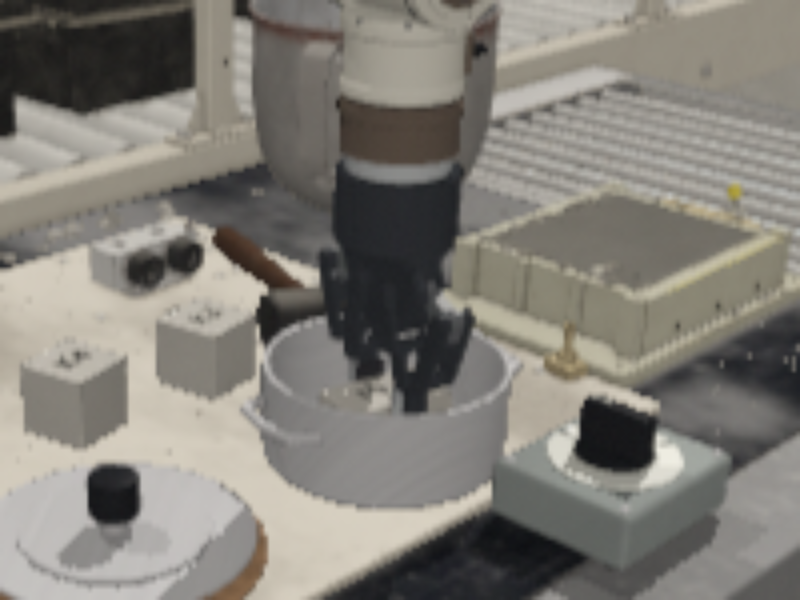

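arm_command(
  rows=[
    [0,0,0.002,0],
    [0,0,0,0],
    [0,0,0,0],
  ],
)

```text
t: 19.15
eef_pos: [0.6391, -0.0124, 0.0231]
orientation: [0.0, 0.782, 0.623, 0.001]
wrist_force: [-10.0, 1.2, 17.7]
gripper_width: 0.451
```

arm_command(
  rows=[
    [0,0,0,0],
    [0,0,0,0],
    [0,0,0,0],
    [0,0,0,0],
    [0,0,0,0],
  ],
  grip=0.06,
)

```text
t: 19.65
eef_pos: [0.6394, -0.0131, 0.018]
orientation: [-0.0, 0.782, 0.623, -0.0]
wrist_force: [-0.4, 0.5, -0.4]
gripper_width: 0.701
```

arm_command(
  rows=[
    [0,0,-0.01,0],
    [0,0,-0.02,0],
    [0,0,-0.03,0],
    [0,0,-0.03,0],
    [0,0,-0.03,0],
    [0,0,-0.03,0],
    [0,0,-0.02,0],
    [0,0,0,0],
    [0,0,0,0],
  ],
)

```text
t: 20.55
eef_pos: [0.6395, -0.0131, 0.1888]
orientation: [0.0, 0.782, 0.623, 0.0]
wrist_force: [0.5, -0.2, -0.2]
gripper_width: 0.703
```

```bash
python3 - <<'E'
from h import *
c=cam("wrist");im=manip.capture("wrist")[:,:,::-1].copy()
a=np.radians(-12.9);Rz=np.array([[np.cos(a),-np.sin(a),0],[np.sin(a),np.cos(a),0],[0,0,1]])
u=proj(c,box(.04,.08,.005,.045)@Rz.T+[.639,-.012,0])
cv2.polylines(im,[cv2.convexHull(u.astype(np.int32))],True,(0,255,0),1)
for r in(.074,.078):
  u=proj(c,disc(r,.065,200)+[.639,-.012,0])
  cv2.polylines(im,[u.astype(np.int32)],True,(0,0,255),1)
cv2.imwrite("pics/w10.png",im)
go(.639,-.012,.018,77)
E
```

```text
t 20.6 tcp [ 0.6389 -0.0131  0.1875] yaw 77.05 j [-0.0205  0.5421  0.3397  1.3697  0.      1.7763] F [ 0.5653 -1.1058 -0.5521] w 0.7030812020588929  tilt [-0.0002 -0.0013 -1.    ]
tool delta mm [  1.1451   0.1196 169.5155]
turn deg 0.052251435643029254 ; delta after turn mm [  1.1039  -0.1033 169.5158]
```

View pics/w10.png

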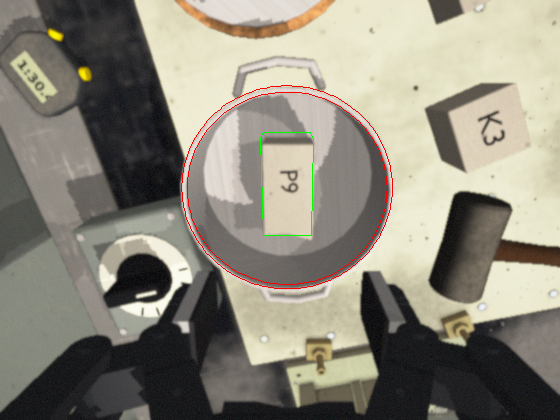

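arm_command(
  rows=[
    [0,0,0,-3],
    [0.01,-0.001,0,0],
    [0.018,-0.001,0,0],
    [0.022,-0.002,0,0],
    [0.022,-0.002,0,0],
    [0.022,-0.002,0,0],
    [0.022,-0.002,0,0],
    [0.022,-0.002,0,0],
    [0.022,-0.001,0,0],
    [0.02,-0.001,0,0],
    [0.015,-0.001,0,0],
    [0.009,0,0,0],
    [0,0,0,0],
    [0,0,0,0],
    [0,0,0,0],
  ],
  grip=0.085,
)

```text
t: 22.1
eef_pos: [0.6599, 0.1894, 0.1884]
orientation: [0.0, 0.766, 0.643, -0.0]
wrist_force: [0.7, -1.6, 0.1]
gripper_width: 0.998
```

```bash
python3 -c "
from h import *
go(.6592,.1903,.0255,80)"
```

```text
t 22.1 tcp [0.6599 0.1894 0.1884] yaw 79.97 j [ 0.2796  0.6468  0.5214  1.4455 -0.0003  2.0254] F [ 0.7332 -1.6193  0.0849] w 0.9982013222016325  tilt [-0.0003 -0.     -1.    ]
tool delta mm [  0.8253  -0.8746 162.9002]
turn deg -0.026254083742713874 ; delta after turn mm [  0.7763  -0.8762 162.9004]
```

arm_command(
  rows=[
    [0.001,-0.001,0.02,0],
    [0,0,0.03,0],
    [0,0,0.03,0],
    [0,0,0.03,0],
    [0,0,0.025,0],
    [0,0,0.018,0],
    [0,0,0.01,0],
    [0,0,0,0],
    [0,0,0,0],
  ],
)

```text
t: 23.0
eef_pos: [0.6597, 0.1913, 0.0263]
orientation: [0.0, 0.766, 0.643, 0.001]
wrist_force: [0.1, 1.0, -0.0]
gripper_width: 0.993
```

arm_command(
  rows=[
    [0,0,0,0],
    [0,0,0,0],
    [0,0,0,0],
    [0,0,0,0],
    [0,0,0,0],
    [0,0,0,0],
    [0,0,0,0],
    [0,0,0,0],
  ],
  grip=0,
  force=60,
)

```text
t: 23.8
eef_pos: [0.6597, 0.1917, 0.0262]
orientation: [0.0, 0.766, 0.643, 0.001]
wrist_force: [0.3, 0.6, 5.4]
gripper_width: 0.336
```

arm_command(
  rows=[
    [0,0,-0.01,0],
    [0,0,-0.02,0],
    [0,0,-0.03,0],
    [0,0,-0.03,0],
    [0,0,-0.02,0],
    [0,0,-0.01,0],
    [0,0,-0.005,0],
    [0,0,0,0],
    [0,0,0,0],
  ],
)

```text
t: 24.7
eef_pos: [0.658, 0.1913, 0.1483]
orientation: [-0.001, 0.766, 0.643, -0.002]
wrist_force: [-0.4, -0.4, -3.3]
gripper_width: 0.336
```

```bash
python3 -c "
from h import *
go(.6394,-.0117,.15,80)
cv2.imwrite('pics/w11.png',manip.capture('wrist')[:,:,::-1])"
```

```text
t 24.7 tcp [0.658  0.1913 0.1483] yaw 80.05 j [0.2829 0.661  0.4428 1.3561 0.     2.0273] F [-0.4481 -0.3551 -3.2549] w 0.3360971559019517  tilt [-0.0015 -0.0031 -1.    ]
tool delta mm [-203.1721   16.7047   -1.4604]
turn deg 0.05253967069148757 ; delta after turn mm [-203.1543   16.8955   -1.7136]
```

View pics/w11.png

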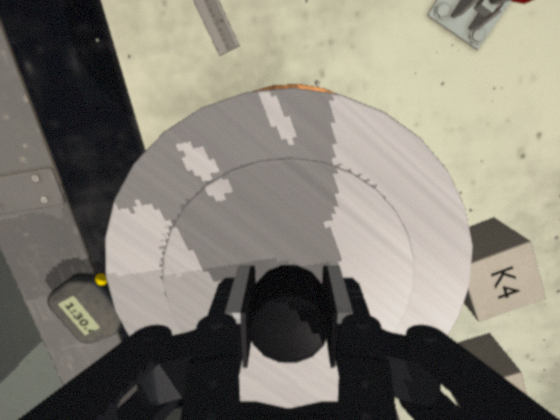

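arm_command(
  rows=[
    [-0.01,0.001,0,0],
    [-0.018,0.001,0,0],
    [-0.02,0.002,0,0],
    [-0.02,0.002,0,0],
    [-0.02,0.002,0,0],
    [-0.02,0.002,0,0],
    [-0.02,0.002,0,0],
    [-0.02,0.002,0,0],
    [-0.02,0.001,0,0],
    [-0.018,0.001,0,0],
    [-0.01,0.001,0,0],
    [-0.005,0,0,0],
    [0,0,0,0],
    [0,0,0,0],
    [0,0,0,0],
  ],
)

```text
t: 26.25
eef_pos: [0.6412, -0.0084, 0.1502]
orientation: [-0.0, 0.765, 0.644, 0.0]
wrist_force: [0.3, 0.2, -4.8]
gripper_width: 0.333
```

```bash
python3 -c "
from h import *
go(.6392,-.010,.0795,80)"
```

```text
t 26.25 tcp [ 0.6412 -0.0084  0.1502] yaw 80.13 j [-0.0132  0.5633  0.2776  1.2851  0.0004  1.7299] F [ 0.3081  0.1569 -4.7639] w 0.33312728029187505  tilt [ 0.0004 -0.     -1.    ]
tool delta mm [-1.9615 -1.6525 70.7478]
turn deg 0.126289812484913 ; delta after turn mm [-1.9403 -1.6503 70.7485]
```

arm_command(
  rows=[
    [-0.002,-0.002,0.01,0],
    [0,0,0.018,0],
    [0,0,0.018,0],
    [0,0,0.01,0],
    [0,0,0.006,0],
    [0,0,0,0],
    [0,0,0,0],
  ],
)

```text
t: 26.95
eef_pos: [0.6392, -0.0109, 0.0889]
orientation: [0.0, 0.766, 0.643, 0.0]
wrist_force: [0.5, 0.0, -3.4]
gripper_width: 0.332
```

arm_command(
  rows=[
    [0,0,0.003,0],
    [0,0,0.003,0],
    [0,0,0.002,0],
    [0,0,0,0],
    [0,0,0,0],
  ],
)

```text
t: 27.45
eef_pos: [0.6387, -0.0109, 0.0803]
orientation: [-0.0, 0.766, 0.643, -0.0]
wrist_force: [-0.7, 0.7, -3.7]
gripper_width: 0.333
```

arm_command(
  rows=[
    [0,0,0.001,0],
    [0,0,0.001,0],
    [0,0,0,0],
    [0,0,0,0],
  ],
)

```text
t: 27.85
eef_pos: [0.639, -0.011, 0.0792]
orientation: [0.0, 0.766, 0.643, 0.0]
wrist_force: [-2.6, -0.3, 3.0]
gripper_width: 0.335
```

Seated at the expected height; release and retreat.

arm_command(
  rows=[
    [0,0,0,0],
    [0,0,0,0],
    [0,0,0,0],
    [0,0,0,0],
    [0,0,-0.015,0],
    [0,0,-0.03,0],
    [0,0,-0.03,0],
    [0,0,-0.03,0],
    [0,0,-0.02,0],
    [0,0,0,0],
    [0,0,0,0],
    [0,0,0,0],
  ],
  grip=0.085,
)

```text
t: 29.05
eef_pos: [0.6379, -0.011, 0.2015]
orientation: [-0.001, 0.766, 0.643, -0.001]
wrist_force: [1.0, -0.2, 0.2]
gripper_width: 1.001
```

```bash
python3 - <<'E'
from h import *
c=cam("wrist");im=manip.capture("wrist")[:,:,::-1].copy()
for d in manip.trace("wrist","lid")[:1]:
    m=d["pixels"].astype(float);print(fit([(c,m)],M["lid"],[.64,-.012],False))
o=im.copy()
for r,z in((.081,.069),(.055,.072),(.015,.106)):
  cv2.polylines(o,[proj(c,disc(r,z,200)+[.639,-.012,0]).astype(np.int32)],True,(0,0,255),1)
cv2.imwrite("pics/w12.png",o)
im=manip.capture("side")[:,:,::-1]; cv2.imwrite("pics/s12.png",cv2.resize(im[150:260,210:380],None,fx=4,fy=4,interpolation=cv2.INTER_CUBIC))
go(.5,-.062,.2,180)
E
```

```text
(array([ 0.6382, -0.014 ]), np.float64(0.018408065714951793))
t 29.2 tcp [ 0.638  -0.0109  0.2016] yaw 80.05 j [-0.0172  0.5365  0.3668  1.4041 -0.      1.7273] F [0.1965 0.0967 0.3564] w 0.9960651701630409  tilt [-0.0005 -0.0029 -1.    ]
tool delta mm [ -74.122  -127.0723    2.0135]
turn deg -99.94805634711766 ; delta after turn mm [137.9721 -51.0549   1.6087]
```

View pics/w12.png

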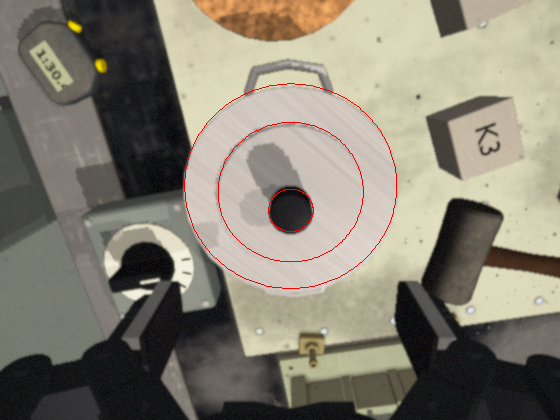

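View pics/s12.png

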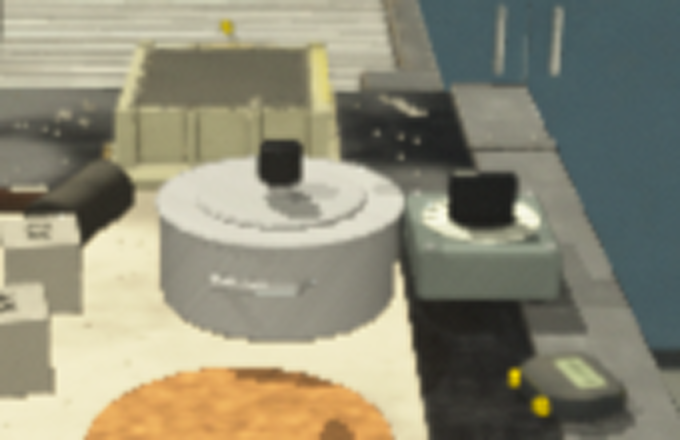

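arm_command(
  rows=[
    [0,0,0,-8],
    [0,0,0,-8],
    [0,0,0,-8],
    [0,0,0,-8],
    [0,0,0,-8],
    [0,0,0,-8],
    [0,0,0,-8],
    [0,0,0,-8],
    [0,0,0,-8],
    [0,0,0,-8],
    [0,0,0,-8],
    [0,0,0,-8],
    [0.01,-0.004,0,-4],
    [0.02,-0.007,0,0],
    [0.025,-0.01,0,0],
    [0.025,-0.01,0,0],
    [0.025,-0.01,0,0],
    [0.02,-0.007,0,0],
    [0.012,-0.004,0,0],
  ],
)

```text
t: 31.1
eef_pos: [0.4995, -0.0628, 0.2027]
orientation: [-0.001, -0.0, 1.0, 0.0]
wrist_force: [0.9, -0.4, 0.1]
gripper_width: 1.0
```

arm_command(
  rows=[
    [0,0,0,0],
    [0,0,0,0],
    [0,0,0,0],
  ],
)

```text
t: 31.4
eef_pos: [0.5023, -0.0622, 0.2031]
orientation: [0.0, -0.001, 1.0, 0.0]
wrist_force: [-0.5, 0.2, -0.1]
gripper_width: 0.995
```

```bash
python3 b.py pics/w13.png timer; python3 - <<'E'
from h import *
c=cam("wrist");im=cv2.imread("pics/w13.png")
for d in manip.trace("wrist","timer_dial")[:2]:
    m=d["pixels"].astype(float);print(d["confidence"],d["rect"],fit([(c,m)],M["dial"],[.5,-.062]))
go(.5,-.062,.1,180)
u=proj(c,[[.5,-.062,.05]])[0].astype(int);print(u)
cv2.imwrite("pics/w13c.png",cv2.resize(im[u[1]-80:u[1]+80,u[0]-90:u[0]+90],None,fx=4,fy=4,interpolation=cv2.INTER_CUBIC))
E
```

```text
timer 0.77 [223.0, 123.2, 355.7, 239.6] [ 0.5014 -0.0624  0.02  ] 0.05962220229757953
0.81 [261.4, 160.0, 321.7, 222.3] (array([ 0.5005, -0.0621,  0.0002]), np.float64(0.03110825584422039))
t 31.55 tcp [ 0.5021 -0.0621  0.203 ] yaw -179.92 j [-0.1232  0.2665 -0.0352  1.2693  0.     -0.1246] F [-0.0372  0.5482 -0.4748] w 0.9960708894793732  tilt [ 0.0002  0.     -1.    ]
tool delta mm [  2.1187   0.1464 103.017 ]
turn deg 0.08236580787473713 ; delta after turn mm [  2.1349   0.1483 103.0167]
[290 186]
```

View pics/w13.png

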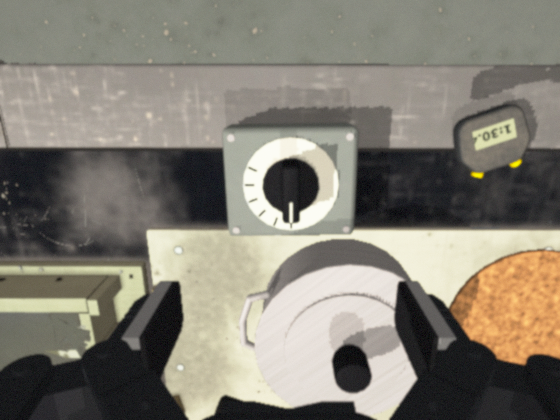

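View pics/w13c.png

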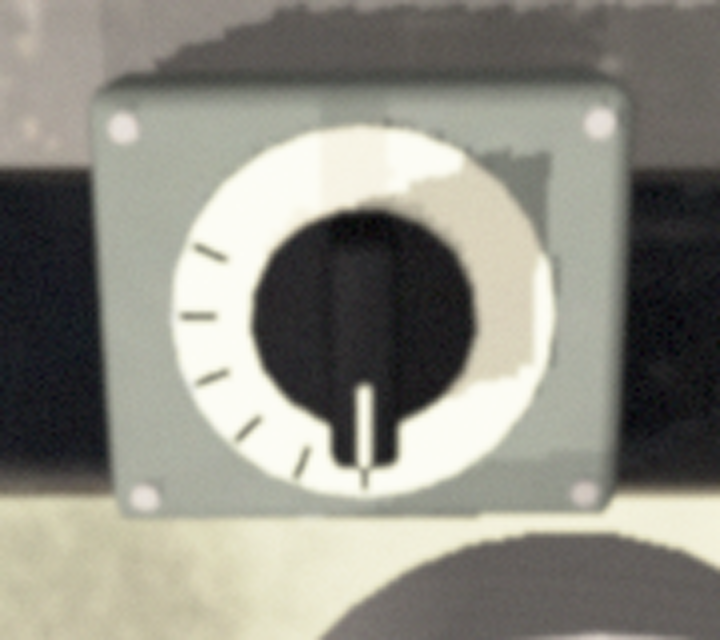

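arm_command(
  rows=[
    [0.0015,0,0.02,0],
    [0,0,0.03,0],
    [0,0,0.03,0],
    [0,0,0.03,0],
    [0,0,0.02,0],
    [0,0,0.012,0],
    [0,0,0.008,0],
    [0,0,0,0],
    [0,0,0,0],
  ],
  grip=0.045,
)

```text
t: 32.45
eef_pos: [0.5009, -0.0625, 0.0541]
orientation: [0.001, -0.0, 1.0, -0.0]
wrist_force: [0.0, -0.7, 0.8]
gripper_width: 0.524
```

```bash
python3 - <<'E'
from h import *
cv2.imwrite("pics/w14.png",manip.capture("wrist")[:,:,::-1])
go(.5005,-.062,.052,180)
E
```

```text
t 32.5 tcp [ 0.5011 -0.0625  0.0543] yaw -179.95 j [-0.1241  0.3992 -0.2682  0.9013 -0.     -0.125 ] F [ 0.924   0.1647 -0.0506] w 0.5273267364813328  tilt [-0.0021 -0.0003 -1.    ]
tool delta mm [0.5872 0.4971 2.3358]
turn deg 0.053052029330729056 ; delta after turn mm [0.5827 0.4959 2.3372]
```

View pics/w14.png

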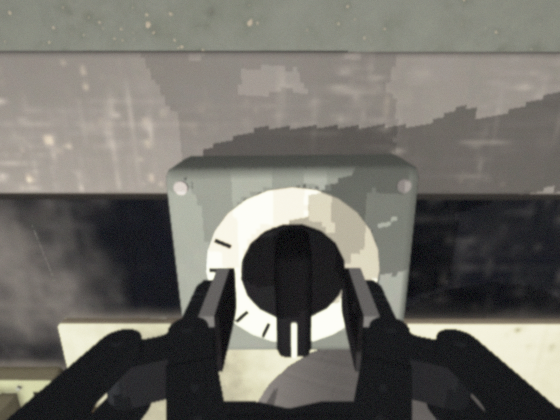

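arm_command(
  rows=[
    [0,0,0,0],
    [0,0,0,0],
    [0,0,0,0],
    [0,0,0,0],
    [0,0,0,0],
    [0,0,0,0],
    [0,0,0,0],
  ],
  grip=0,
  force=50,
)

```text
t: 33.2
eef_pos: [0.5008, -0.0607, 0.0545]
orientation: [0.001, -0.001, 1.0, 0.002]
wrist_force: [-0.9, 5.7, 4.6]
gripper_width: 0.151
```

arm_command(
  rows=[
    [0,0,0,4],
    [0,0,0,6],
    [0,0,0,7],
    [0,0,0,7],
    [0,0,0,7],
    [0,0,0,7],
    [0,0,0,7],
    [0,0,0,7],
    [0,0,0,7],
    [0,0,0,6],
    [0,0,0,4],
    [0,0,0,0],
    [0,0,0,0],
    [0,0,0,0],
  ],
)

```text
t: 34.6
eef_pos: [0.5009, -0.0605, 0.0544]
orientation: [-0.0, 0.565, 0.825, 0.002]
wrist_force: [0.1, 6.2, 4.3]
gripper_width: 0.149
```

```bash
python3 - <<'E'
from h import *
cv2.imwrite("pics/w15.png",manip.capture("wrist")[:,:,::-1])
go(.5005,-.062,.052,180); print(manip.observe()["wrist_torque"])
E
```

```text
t 34.65 tcp [ 0.5009 -0.0605  0.0544] yaw 111.14 j [-0.1226  0.3986 -0.2689  0.9016  0.0041  1.0792] F [-0.3818  6.195   5.0252] w 0.14921278199671512  tilt [ 0.0028  0.0035 -1.    ]
tool delta mm [-1.2829 -0.9136  2.4397]
turn deg -68.85870818757249 ; delta after turn mm [ 0.3839 -1.5167  2.4464]
[1.1542 0.1942 0.0244]
```

View pics/w15.png

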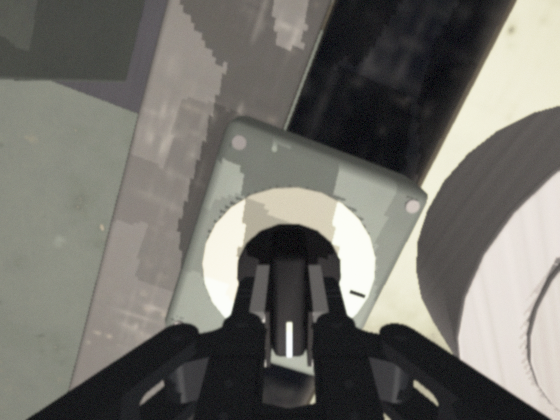

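Dial turned 69° with the fingers. Release and go up.

arm_command(
  rows=[
    [0,0,0,0],
    [0,0,0,0],
    [0,0,0,0],
    [0,0,0,0],
    [0,0,-0.01,0],
    [0,0,-0.03,0],
    [0,0,-0.03,0],
    [0,0,-0.03,0],
    [0,0,-0.03,0],
    [0,0,-0.02,0],
    [0,0,0,0],
    [0,0,0,0],
    [0,0,0,0],
  ],
  grip=0.04,
)

```text
t: 35.95
eef_pos: [0.4992, -0.0623, 0.2022]
orientation: [-0.001, 0.566, 0.824, -0.001]
wrist_force: [-0.7, -0.7, -0.6]
gripper_width: 0.471
```

```bash
python3 - <<'E'
from h import *
c=cam("wrist");im=manip.capture("wrist")[:,:,::-1].copy()
for a in (.8,1.2,1.6):
  b=np.array([[.0,0,.074],[.03*np.cos(a),-.03*np.sin(a),.074]])+[.5005,-.062,0]
  u=proj(c,b).astype(int); cv2.line(im,tuple(u[0].tolist()),tuple(u[1].tolist()),(0,0,255) if a==1.2 else (255,0,0),1)
for d in manip.trace("wrist","timer_dial")[:1]:
    print(d["confidence"],fit([(c,d["pixels"].astype(float))],M["dial"],[.5,-.062]))
for r,z in((.081,.069),(.015,.106)):
  cv2.polylines(im,[proj(c,disc(r,z,200)+[.639,-.012,0]).astype(np.int32)],True,(0,0,255),1)
cv2.imwrite("pics/w16.png",im)
im=manip.capture("scene")[:,:,::-1]; cv2.imwrite("pics/s16.png",cv2.resize(im[150:300,220:420],None,fx=4,fy=4,interpolation=cv2.INTER_CUBIC))
go(.5,-.062,.2,180)
E
```

```text
0.66 (array([ 0.5009, -0.0624,  1.9342]), np.float64(0.0634333046596367))
t 36.1 tcp [ 0.4992 -0.0623  0.202 ] yaw 111.05 j [-0.1242  0.2635 -0.0419  1.2681 -0.      1.0793] F [0.4961 0.2215 0.4321] w 0.4689050586640812  tilt [ 0.0012 -0.0024 -1.    ]
tool delta mm [0.0092 0.8391 2.0303]
turn deg -68.9507892664435 ; delta after turn mm [-0.7744  0.3105  2.0322]
```

View pics/w16.png

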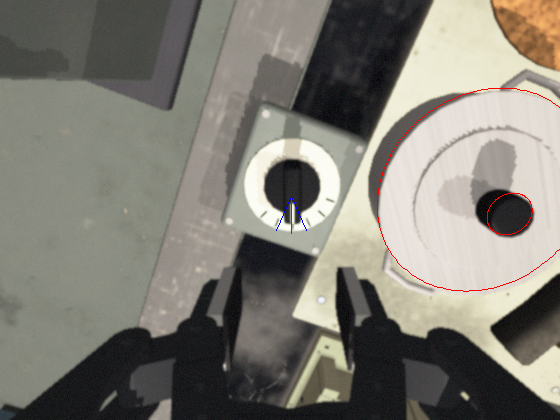

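View pics/s16.png

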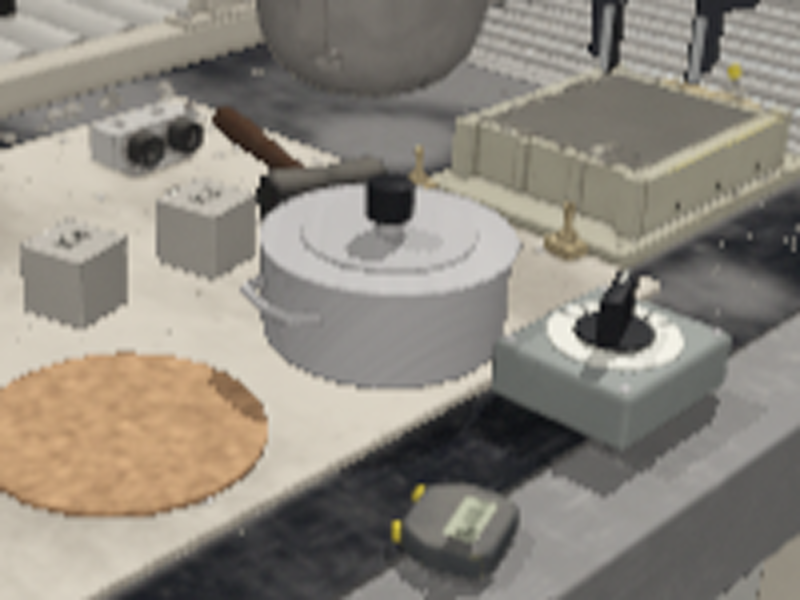

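```bash
python3 -c "
from rig import manip
print(manip.job_done())"
```

```text
the job is handed in; nothing more can be done
None
```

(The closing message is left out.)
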